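# Refit and lock the keyhole service cover of a degasser

## Task

Put the service cover back on the degasser: lower it gently so that the four screw heads come up through the round ends of its keyholes, and slide it away from the lock until it is fully home under the heads. Then lock it with the T-handle key: turn the square lock head a quarter turn clockwise to its stop, and stand the key upright on the bench again. Leave everything else where it is.

Things in the scene. Friction and masses are not known exactly. Their poses are not given: they have to be found in the camera images.
- degasser: Blue-grey instrument 250 x 150 mm (its x, y), 85 mm high, fixed. Origin: centre of its underside. +x runs from its front (dark panel with tube ports, towards the robot) to its back; z up. Flat top (the deck) at z = 85, with an open bay 130 x 56 mm amid four shoulder screws at x = -34 and +70, y = -40 and +40. The quarter-turn lock is at x = -90, y = 0.
- bay (a point): Home place of the cover's origin, on the deck at x = +32, y = 0 of the degasser, axes parallel to its. Lower the cover, axes parallel, with its origin at x = -20, y = 0 of this frame; slide it 20 mm to +x until it stops against the screw shanks. Screws: shank 8 mm dia.; bevelled round head 17 mm dia., underside 6.5 and top 11.5 mm above the deck.
- cover: Loose aluminium plate 160 x 116 x 4 mm (x, y, z), 0.2 to 0.4 kg, flat on the bench. Origin: centre of its underside. Four keyholes: round openings 23 mm dia. at x = -46 and +58, y = -40 and +40, each with a 12 mm slot to -x that ends 24 mm from the opening's centre. Black bow handle on top: bar along y over the origin, 10 mm thick, 76 long, z = 30 to 42, posts at y = -32 and +32.
- key: Loose T-handle panel key, 100 mm high, 0.2 kg, standing on its socket. Origin: centre of its lower end; z up along the 11 mm stem. Square socket at the bottom, 26.6 mm outside, sides parallel to its x and y, cavity 18.6 mm square and 14 mm deep. Cross bar along its x: 78 mm long, 12 mm thick, z = 86 to 100 mm.
- lock (a joint): Lock angle, rad: 0 to 0.15 at the start, 1.571 locked (hard stop); grows clockwise seen from above. Turns at 0.06 N m and stays where left. Its tongue (40 mm long, 12 wide, 1 to 5 mm above the deck) points to the degasser's +y at 0 and to +x at 1.571, its tip then 2 mm behind the edge of the home cover; it jams on a cover that is not home.
- lock_head (a point): Centre of the top of the lock's head, 19 mm above the deck, on its axis; axes turn with it, parallel to the degasser's at lock = 0. Head 16 mm square, sides parallel to this x and y, its top 4 mm bevelled to 10 mm; it rises 12 mm from a hub 26 mm dia. The key's socket comes to rest on the hub, 12 mm below this point, with about 10 degrees of play on the head.
- lc_column: Bystander: steel LC column 195 mm long, 22 mm high, lying on the bench. Origin at its middle, on the bench.
- spanner: Bystander: open-ended spanner 150 mm long lying on the bench near the robot.
- solvent: Bystander: brown glass bottle 84 mm dia., 190 mm high; origin under its centre.
- beaker: Bystander: glass beaker 70 mm dia., 90 mm high; origin under its centre.
- timer: Bystander: black bench timer 45 x 85 x 65 mm; origin under its centre.
Mind the look-alikes: they are no part of the job. Of the things that look like the key, the middle-sized one is meant. What is shaped like the cover but brown is not meant.

How it is judged (in metres and radians):
On the way, in this order (a step that is already met when the one before it is completed fails the run):
1. the cover lies flat on the degasser's deck, slid home under the four screw heads (x of cover in the frame of degasser between 0.028 and 0.036 m and y of cover in the frame of degasser between -0.004 and 0.004 m and z of cover in the frame of degasser between 0.082 and 0.088 m and angle between cover's own z axis and vertical below 0.05 rad), for 0.2 s.
2. with the key's socket on the lock head, the lock is turned clockwise to 75 degrees or more (value of joint lock above 1.31 rad and horizontal distance between key and lock_head below 0.008 m and z of key in the frame of lock_head below -0.003 m), for 0.1 s.
At the end, for the whole second after the job is handed in: The cover lies flat on the deck, home under the four heads (within 4 mm of its home place along and across, 3 mm in height), the lock is turned at least 75 degrees clockwise, and the key stands upright (within 0.1 rad) on the bench, released; cover and key at rest (all of step 1 and value of joint lock above 1.31 rad and angle between key's own z axis and vertical below 0.1 rad and height (world z) of key between -0.004 and 0.005 m and linear speed of each of key, cover below 0.02 m/s); the robot touches nothing.
It fails at once if the cover is dropped or slammed onto the screws (faster than 0.5 m/s within 12 mm of the deck) (horizontal distance between cover and degasser below 0.08 m and z of cover in the frame of degasser below 0.097 m and linear speed of cover above 0.5 m/s).
It fails at once if another thing on the bench is moved more than 30 mm (distance of any of lc_column, spanner, solvent, beaker, timer from where it was at the start of the episode above 0.03 m).
It also fails if it takes over 67 s, if anything falls off the work surface, if the arm or the gripper's body presses on something with over 40 N, if the wrist force passes 120 N, or if a joint passes its speed limit or range.

## Robot

A 6-joint arm with a two-finger parallel gripper is mounted at the origin on the work surface. World frame = base frame: x ahead of the robot, y to its left, z up, the work surface at z = 0. Lengths are in mm, angles in rad, forces in N, time in s.
With the tool pointing down it reaches from about 350 to 725 mm from the base axis. Payload 6 kg.
Tool frame: the origin (TCP) lies on the centre line of the jaws, within the pads' length; the fingertips stand 8 mm ahead of it and the grasp point (between the pads) lies 11 mm behind it (arm.tips_ahead is the distance from the TCP to the fingertips, in mm); z points along the fingers, y is the line along which they close (so a half turn about z gives the same grasp; the last joint's range is limited). The gripper opens to 85 mm and grips with 20 to 120 N. Pads are 22 mm wide; open, the fingers measure 114 mm over their backs; the gripper's body (76 mm by 85 mm) begins 54 mm behind the grasp point. The pads swing forward as they close: fully open they stand 13 mm farther back than shut.
Start: joints at [-0.891, 0.04, 0.085, 0, -1.615, -0.334], TCP at [203.378, -564.457, 239.261] pointing down, gripper open.
Joint ranges: [-2.56, 2.56], [-1.29, 2.01], [-1.08, 1.49], [-3.29, 1.98], [-2.81, -0.18], [-2.99, 2.99]. Speed limits (rad/s): [2.57, 2.57, 3.01, 3.14, 3.14, 3.14].

## Interface

Orientations are given as a unit quaternion [x, y, z, w].
In Python, from station import arm, jaws, read_camera, calibration gives the robot as it stands. Calls block until the motion is done:
- arm.reach(position, orientation): joint-space move of the TCP to a pose.
- arm.move_straight(position, attitude=None, velocity=150, until_force=None): straight line of the TCP; attitude=None keeps the orientation; velocity is the mean speed in mm/s. With until_force (N) it stops when the force on the tool has changed by that much, and returns True; else False.
- arm.set_joints(angles): joint-space move.
- jaws.command_gripper(opening, newtons=None): finger opening in mm; newtons is the grip in N (None keeps the last); returns when the fingers have stopped.
- arm.sleep(seconds).
- arm.inverse_kinematics(position, orientation): joint angles nearest the present ones, or None.
- arm.get_obs(): the state.
- read_camera(name): name is "scene" or "top"; returns the picture (420x560x3 uint8, blue, green, red); there is no depth.
- calibration(name): a dict with "fx", "fy", "cx", "cy" (pixels), "camera_from_world" (4x4, takes a point from world to camera coordinates). Camera axes: x right, y up, looking along -z (the intrinsics and any distortion apply to the point x, -y, -z); pixel columns grow to the right and rows downward; lengths in mm; the calibration is good to about 2 mm. A picture is of the moment at which its call begins. calibration takes no time and is no camera call.
A pose or a line that the arm cannot do raises arm.PlanningError and nothing moves.
- arm.close_job(): hands the job in; it is judged then, once.
The state is a dict: "clock": time; "joint_positions": joint angles; "qd": joint speeds; "effort": joint torques, N m; "position": TCP position; "ee_rot": TCP orientation; "contact_force": force on the tool from outside, world axes, zero at the start; "ft_torque": the same for the moment, N m; "opening": finger opening in mm; "finger_force": force on a finger pad.
Only numpy, scipy, OpenCV 4.12 (cv2) and the standard library are available. Lean on these libraries where they do the work, as an engineer would, in place of code of your own. Each camera call takes 0.05 s, during which the arm holds its last target. There are 200 camera calls.

## Working session

There is one attempt and no reset: what is moved stays moved. The work goes in short steps, each a Python script; the robot and the scene stay as the last script left them, time stands still between calls to the robot, and variables do not carry over. Pictures are saved under pics/ and viewed, at most 10 in all, crops included, and the job is handed in when it is done.

```bash
mkdir -p pics; ls
python3 - <<'E'
from station import arm,jaws,read_camera,calibration
import cv2
for n in("scene","top"):
    cv2.imwrite(f"pics/{n}0.png",read_camera(n)); print(calibration(n))
print(arm.get_obs())
E
```

```text
pics
{'fx': 488.7510489243174, 'fy': 488.7510489243174, 'cx': 288.76495830083604, 'cy': 211.6414095646098, 'camera_from_world': array([[-7.43922480e-01,  6.68228029e-01, -7.11650363e-03,
         3.38645323e+02],
       [-5.14260720e-01, -5.65648879e-01,  6.44652820e-01,
         1.71217708e+02],
       [ 4.26749641e-01,  4.83231463e-01,  7.64442344e-01,
        -1.46653134e+03],
       [ 0.00000000e+00,  0.00000000e+00,  0.00000000e+00,
         1.00000000e+00]])}
{'fx': 430.0876998367254, 'fy': 430.0876998367254, 'cx': 273.4368288186611, 'cy': 218.43040058192128, 'camera_from_world': array([[ 2.91246808e-02, -9.99475416e-01, -1.41649831e-02,
        -3.16146614e+00],
       [ 9.97788308e-01,  2.82225817e-02,  6.01828713e-02,
        -4.90155723e+02],
       [-5.97515279e-02, -1.58864615e-02,  9.98086858e-01,
        -1.16210394e+03],
       [ 0.00000000e+00,  0.00000000e+00,  0.00000000e+00,
         1.00000000e+00]])}
{'clock': 0.1, 'joint_positions': array([-8.91290682e-01,  4.07761605e-02,  8.39125570e-02, -3.95211593e-04,
       -1.61547995e+00, -3.33695185e-01]), 'qd': array([ 0.0005425 , -0.00120754,  0.00169888,  0.00275711, -0.00021773,
       -0.00235522]), 'effort': array([-6.59047742e-03, -3.69343936e+01,  3.48282480e+01,  6.95190221e+00,
       -4.56916532e-03, -2.92835034e-05]), 'position': array([ 203.34903302, -564.19994967,  238.36846855]), 'ee_rot': array([-1.72053471e-01,  9.85087288e-01,  7.72235051e-04, -2.02743681e-04]), 'contact_force': array([-0.04878368,  0.22959205,  1.13357816]), 'ft_torque': array([-0.01101483, -0.02681157, -0.04234042]), 'finger_force': 0.0, 'opening': 85.55756271330301}
```

View pics/scene0.png

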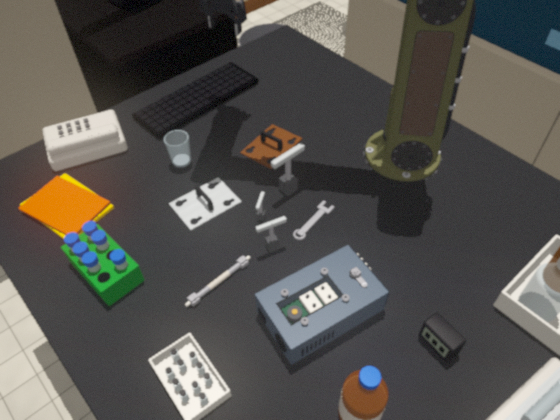

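View pics/top0.png

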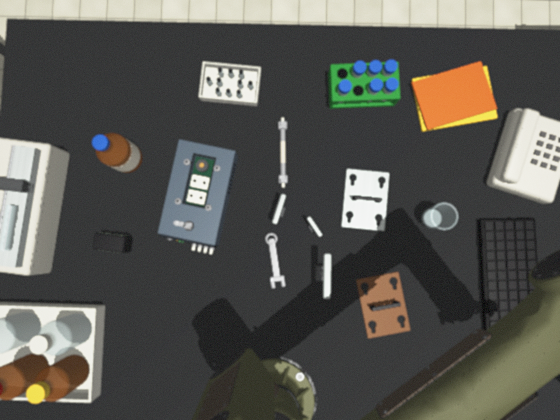

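The top view shows the silver cover at (366,200) and the degasser at (197,191). There are three T-keys, at (279,208) medium, (314,226) small and (326,275) large. The brown cover at (384,304) is the look-alike. In the scene view the keys are at (271,228), (260,203) and (288,165). The medium key at top (279,208) / scene (271,228) is the one meant; I'll confirm it in enlarged crops.

Run:
```python
import cv2
def crop(src,u0,v0,u1,v1,k,out):
    im=cv2.imread(src)[v0:v1,u0:u1]; im=cv2.resize(im,None,fx=k,fy=k,interpolation=cv2.INTER_CUBIC)
    s=10
    for u in range((u0//s+1)*s,u1,s):
        cv2.line(im,((u-u0)*k,0),((u-u0)*k,6 if u%50 else 14),(0,255,255),1)
        if u%20==0: cv2.putText(im,str(u),((u-u0)*k-10,24),0,.35,(0,255,255),1)
    for v in range((v0//s+1)*s,v1,s):
        cv2.line(im,(0,(v-v0)*k),(6 if v%50 else 14,(v-v0)*k),(0,255,255),1)
        if v%20==0: cv2.putText(im,str(v),(10,(v-v0)*k+4),0,.35,(0,255,255),1)
    cv2.imwrite(out,im)
crop("pics/top0.png",150,130,300,260,5,"pics/t1.png") if 0 else crop("pics/top0.png",150,130,300,250,5,"pics/t1.png")
crop("pics/top0.png",265,160,400,260,5,"pics/t2.png")
crop("pics/scene0.png",160,140,400,320,3,"pics/s1.png")
```

```text
(no output)
```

View pics/t1.png

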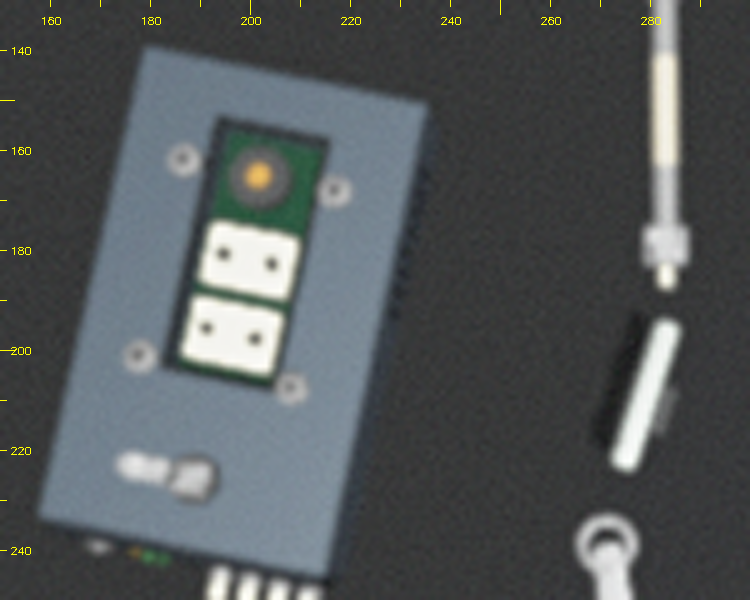

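View pics/t2.png

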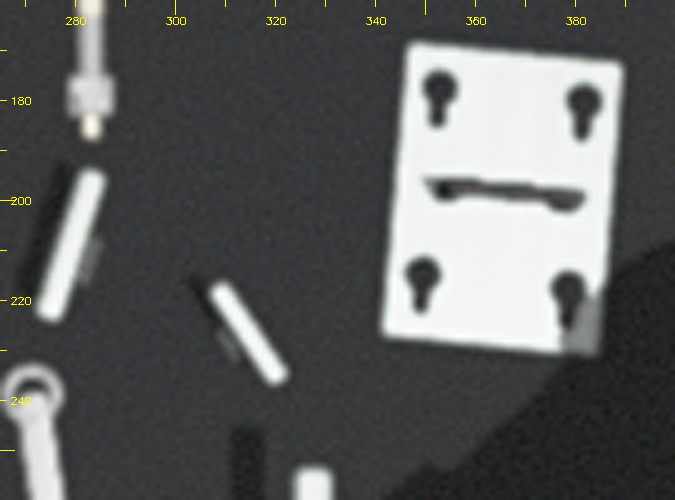

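View pics/s1.png

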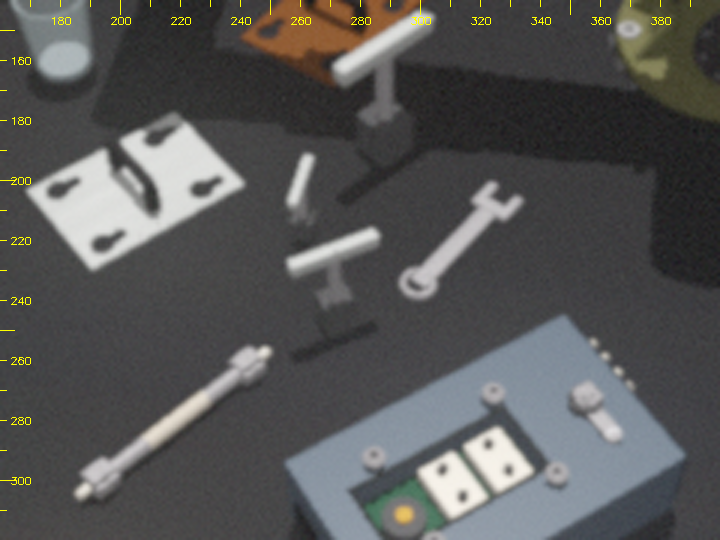

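The crops confirm it. The medium key's bar runs from (283.6,194.4) to (275,223.6). The small bar runs (308,217)–(321,237), and the large one lies below at (327,255). The degasser's four screws, the lock head at about (188.5,225.5) and its tongue tip at (175,223) are all clear. The cover's slots point down, so its +x is up. Next I'll fit the poses.

```bash
cat > h.py <<'E'
import numpy as np, cv2
from scipy.optimize import least_squares
from scipy.spatial.transform import Rotation as R
from station import arm,jaws,read_camera,calibration
CAL={n:calibration(n) for n in("top","scene")}
def proj(n,P):
    c=CAL[n]; P=np.atleast_2d(P); q=P@c["camera_from_world"][:3,:3].T+c["camera_from_world"][:3,3]
    return np.c_[c["cx"]+c["fx"]*q[:,0]/-q[:,2], c["cy"]+c["fy"]*q[:,1]/q[:,2]]
def unproj(n,uv,z):
    c=CAL[n]; M=c["camera_from_world"][:3,:3]; t=c["camera_from_world"][:3,3]; uv=np.atleast_2d(uv)
    d=np.c_[(uv[:,0]-c["cx"])/c["fx"],-(uv[:,1]-c["cy"])/c["fy"],-np.ones(len(uv))]@M; o=-M.T@t
    return o+d*((z-o[2])/d[:,2])[:,None]
def place(p,L):
    L=np.atleast_2d(np.array(L,float)); c,s=np.cos(p[2]),np.sin(p[2])
    return np.c_[p[0]+c*L[:,0]-s*L[:,1],p[1]+s*L[:,0]+c*L[:,1],L[:,2]]
def fit(obs,p0):
    "obs: list of (cam, local pts, pixels) -> x,y,yaw"
    f=lambda p:np.concatenate([(proj(n,place(p,L))-uv).ravel() for n,L,uv in obs])
    r=least_squares(f,p0,loss="soft_l1"); return r.x,f(r.x).reshape(-1,2)
E
cat > fit.py <<'E'
from h import *
np.set_printoptions(precision=2,suppress=True)
dl=[(70,40,96.5),(70,-40,96.5),(-34,40,96.5),(-34,-40,96.5)]
dc=[(125,75,85),(125,-75,85),(-125,75,85),(-125,-75,85)]
dt=np.array([(186.3,162),(216.7,168.2),(177.8,201),(208,207.5)])
dtc=np.array([(179,139.5),(235.5,151),(157.7,233.5),(215.5,245)])
ds=np.array([(304.3,319),(284.3,292.3),(345.3,297.3),(324,270.7)])
p0=[500,150,-.2]
for o in([("top",dl,dt)],[("top",dc,dtc)],[("scene",dl,ds)],[("top",dl,dt),("top",dc,dtc)]):
    p,r=fit(o,p0); print("deg",o[0][0],p,r.ravel())
D=p
cl=[(58,40,4),(58,-40,4),(-46,40,4),(-46,-40,4)]; cc=[(80,58,4),(80,-58,4),(-80,58,4),(-80,-58,4)]
ct=np.array([(353,177.6),(381.8,180.2),(349.6,214.4),(378.8,217.8)])
ctc=np.array([(346.8,168.6),(389.6,172.6),(341.4,227),(385,230.8)])
# scene corners of the cover
cs=160+0*ctc; 
cs=np.array([(28,190),(93,270),(178,113),(245,184)])/3+[160,140]
cs=np.array([cs[1],cs[0],cs[3],cs[2]])
for o in([("top",cl,ct)],[("top",cc,ctc)],[("scene",cc,cs)],[("top",cl,ct),("top",cc,ctc)]):
    p,r=fit(o,[520,-200,0]); print("cov",o[0][0],p,r.ravel())
k=unproj("top",[(283.6,194.4),(275,223.6)],100); ks=unproj("scene",np.array([(287,266),(380,233)])/3+[160,140],96)
print("key",k,k.mean(0),np.linalg.norm(k[0]-k[1]),ks,ks.mean(0))
print("small",unproj("top",[(308,217),(321,237)],70))
h=unproj("top",[(188.5,225.5)],104); t=unproj("top",[(175,223)],90); d=(t-h)[0]
print("lock",h,place(D,[-90,0,104]),unproj("scene",[(355.7,271.7)],104),"tongue angle",np.arctan2(d[1],d[0])-np.pi/2-D[2])
E
python3 fit.py
```

```text
deg top [548.73 210.77  31.24] [ 0.1  -0.17  0.02 -0.13 -0.19  0.22  0.07  0.07]
deg top [548.9  209.74  -0.17] [ 0.12  0.04 -0.23 -0.12  0.58 -0.11 -0.43  0.2 ]
deg scene [550.74 213.25  -0.18] [ 0.    1.45 -0.09 -0.49 -0.04 -0.16  0.14 -0.34]
deg top [548.81 210.28  18.67] [ 0.23 -0.18  0.15 -0.2   0.02  0.24  0.29  0.02 -0.07  0.06 -0.42 -0.08
  0.35 -0.1  -0.67  0.24]
cov top [ 549.91 -241.73   -6.35] [ 0.02 -0.16  0.1   0.06  0.03  0.31 -0.15 -0.2 ]
cov top [ 549.83 -242.02   -0.07] [ 0.38  0.51 -0.57  0.35  0.84 -0.51 -0.58 -0.32]
cov scene [ 549.54 -236.76   -0.08] [-0.01 -0.28  0.29  0.08 -0.02  0.26 -0.27 -0.01]
cov top [ 549.87 -241.84   -0.07] [-0.02 -0.1   0.07  0.02  0.13  0.38 -0.04 -0.23  0.39  0.45 -0.57  0.38
  0.72 -0.58 -0.71 -0.3 ]
key [[546.92 -14.53 100.  ]
 [471.93   5.21 100.  ]] [509.42  -4.66 100.  ] 77.55046422104509 [[547.79 -14.1   96.  ]
 [470.41  10.31  96.  ]] [509.1  -1.9  96. ]
small [[ 493.01  -79.88   70.  ]
 [ 441.94 -114.85   70.  ]]
lock [[460.69 224.04 104.  ]] [[460.19 225.98 104.  ]] [[464.85 232.42 104.  ]] tongue angle -18.82978845486915
```

```bash
cat >> h.py <<'E'
def down(yaw):
    "tool pointing down, closing line (tool y) along yaw"
    c,s=np.cos(yaw),np.sin(yaw); return R.from_matrix(np.array([[-s,c,0],[c,s,0],[0,0,-1]]).T).as_quat()
np.set_printoptions(precision=3,suppress=True)
def pr(m=""):
    o=arm.get_obs(); e=R.from_quat(o["ee_rot"]).as_matrix()
    print(m,"t%.1f"%o["clock"],o["position"],"yaw%.3f"%np.arctan2(e[1,1],e[0,1]),"F",o["contact_force"],"Mz%.2f"%o["ft_torque"][2],"op%.1f"%o["opening"],"ff%.1f"%o["finger_force"])
E
sed -i 's/return np.c_\[p\[0\]/return np.c_[p[0]/' h.py
python3 - <<'E'
from h import *
print("solvent",unproj("top",[(125,155)],100),"beaker",unproj("top",[(440,216)],50))
print(down(0.3), R.from_quat(down(.3)).as_matrix())
for n,P,ys in (("cover",[550,-240,25],[-.07,-.07+np.pi]),("bay",[580,206,110],[-.177,-.177+np.pi]),("key",[509,-3,82],[-.257+np.pi/2,-.257-np.pi/2]),("lock",[461,227,174],[-.22+np.pi/2,-.22-np.pi/2]),("lockend",[461,227,174],[-2.0+np.pi/2,-2.0-np.pi/2])):
    for y in ys: print(n,round(y,2),arm.inverse_kinematics(P,down(y)))
E
```

```text
solvent [[637.584 396.151 100.   ]] beaker [[ 506.797 -429.151   50.   ]]
[0.593 0.805 0.    0.   ] [[-0.296  0.955  0.   ]
 [ 0.955  0.296  0.   ]
 [ 0.     0.    -1.   ]]
cover -0.07 None
cover 3.07 [-0.078  0.121 -0.225  0.    -1.225  0.008]
bay -0.18 [ 0.666  0.104 -0.083  0.    -1.383  2.298]
bay 2.96 [ 0.666  0.104 -0.083  0.    -1.383 -0.843]
key 1.31 [ 0.39  -0.168 -0.401  0.    -1.338 -2.218]
key -1.83 [ 0.39  -0.168 -0.401  0.    -1.338  0.923]
lock 1.35 [ 0.85  -0.19  -0.251  0.    -1.509 -2.641]
lock -1.79 [ 0.85  -0.19  -0.251  0.    -1.509  0.501]
lockend -0.43 [ 0.85  -0.19  -0.251  0.    -1.509  1.862]
lockend -3.57 [ 0.85  -0.19  -0.251  0.    -1.509 -1.279]
```

Run:
```python
from h import *
q=down(np.pi-.072); x,y=550,-240
arm.reach([x,y,150],q); jaws.command_gripper(45,60)
arm.move_straight([x,y,26],velocity=120,until_force=12); pr("low")
jaws.command_gripper(0,70); pr("grip")
arm.move_straight([x,y,190],velocity=120); pr("up")
cv2.imwrite("pics/s2.png",read_camera("scene")); cv2.imwrite("pics/t2b.png",read_camera("top"))
q=down(np.pi-.177)
arm.reach([552,210,190],q); pr("hover")
arm.move_straight([552,210,145],velocity=100); arm.sleep(.3); pr("hover low")
a=read_camera("scene");b=read_camera("top"); cv2.imwrite("pics/s3.png",a); cv2.imwrite("pics/t3.png",b)
im=np.hstack([cv2.resize(a[190:360,230:410],None,fx=2.2,fy=2.2,interpolation=2),cv2.resize(b[100:270,130:310],None,fx=2.2,fy=2.2,interpolation=2)])
cv2.imwrite("pics/h3.png",im); print(im.shape)
```

```text
low t3.5 [ 550.638 -240.192   27.083] yaw3.070 F [-0.203  0.953  0.386] Mz-0.01 op44.7 ff0.0
grip t3.9 [ 550.431 -240.074   26.782] yaw3.070 F [-1.232 -0.143  3.026] Mz0.01 op8.4 ff69.2
up t5.5 [ 549.668 -239.85   188.851] yaw3.070 F [-0.225  1.03  -2.552] Mz0.02 op8.6 ff68.4
hover t7.2 [552.299 209.131 190.033] yaw2.964 F [-0.349  0.503 -2.722] Mz0.08 op8.5 ff68.4
hover low t8.1 [552.208 210.155 145.619] yaw2.965 F [-0.368 -0.136 -2.21 ] Mz0.02 op8.7 ff68.4
(374, 792, 3)
```

View pics/h3.png

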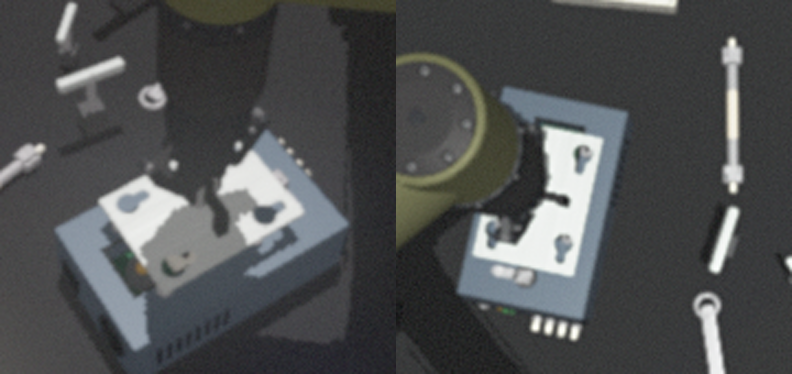

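The cover is held over the bay, parallel to the degasser. The top half shows the right-hand keyholes and their screws, and the scene half shows the cover's corners. I'll enlarge both to measure the relative offset.

```bash
cat > crop.py <<'E'
import cv2,numpy as np
def crop(src,u0,v0,u1,v1,k):
    im=cv2.imread(src)[v0:v1,u0:u1]; im=cv2.resize(im,None,fx=k,fy=k,interpolation=cv2.INTER_CUBIC)
    im=(255*(im/255.)**.6).astype(np.uint8)
    for u in range(-(-u0//10)*10,u1,10):
        X=int((u-u0)*k); cv2.line(im,(X,0),(X,6),(0,255,255),1); cv2.putText(im,str(u),(X-10,18),0,.35,(0,255,255),1)
    for v in range(-(-v0//10)*10,v1,10):
        Y=int((v-v0)*k); cv2.line(im,(0,Y),(6,Y),(0,255,255),1); cv2.putText(im,str(v),(8,Y+4),0,.35,(0,255,255),1)
    return im
E
python3 - <<'E'
from crop import *
a=crop("pics/t3.png",160,135,230,232,6); b=crop("pics/s3.png",270,250,372,335,3.7)
im=np.zeros((max(len(a),len(b)),a.shape[1]+b.shape[1],3),np.uint8); im[:len(a),:a.shape[1]]=a; im[:len(b),a.shape[1]:]=b
cv2.imwrite("pics/h4.png",im); print(im.shape)
E
```

```text
(582, 797, 3)
```

View pics/h4.png

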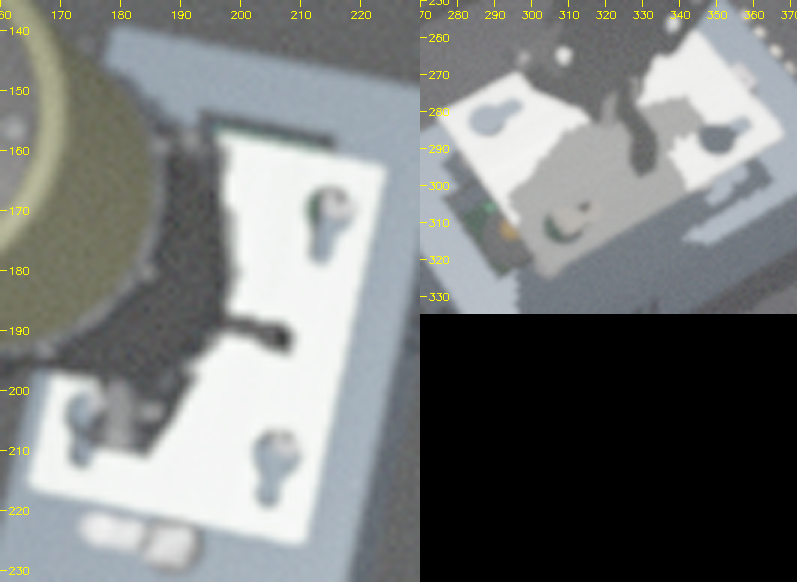

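```bash
cat > fit2.py <<'E'
from h import *
zt=122.8
T=[("top",[(80,-58,zt),(-80,-58,zt),(-80,58,zt),(58,-40,zt),(-46,-40,zt),(-46,40,zt)],np.array([(224.2,162.5),(210.8,225.8),(164.7,216.2),(215.2,169.8),(206,210.8),(175,204)]))]
S=[("scene",[(80,-58,zt),(80,58,zt),(-80,58,zt),(-80,-58,zt)],np.array([(274.6,281),(304.6,324.9),(368.4,285.1),(346.5,258.1)]))]
dl=[(70,40,96.5),(70,-40,96.5),(-34,40,96.5),(-34,-40,96.5)]
dc=[(125,75,85),(125,-75,85),(-125,75,85),(-125,-75,85)]
dt=np.array([(186.3,162),(216.7,168.2),(177.8,201),(208,207.5)])
dtc=np.array([(179,139.5),(235.5,151),(157.7,233.5),(215.5,245)])
ds=np.array([(304.3,319),(284.3,292.3),(345.3,297.3),(324,270.7)])
for n,C,D in(("top",T,[("top",dl,dt),("top",dc,dtc)]),("scene",S,[("scene",dl,ds)])):
    c,r=fit(C,[550,205,-.18]); d,rd=fit(D,[550,210,-.18]); print(n,"cover",c,"deg",d); print(r.ravel())
    v=c[:2]-d[:2]; a=d[2]; print("cover in deg",[v@[np.cos(a),np.sin(a)],v@[-np.sin(a),np.cos(a)]],c[2]-a, "goal (12,0,0)")
E
python3 fit2.py
```

```text
top cover [550.703 208.447  -0.176] deg [548.809 210.284  -0.175]
[-0.262  0.479 -0.356 -0.406  0.393 -0.226 -0.113  0.268  0.288 -0.213
  0.061  0.128]
cover in deg [np.float64(2.18581857314361), np.float64(-1.4788157948416925)] -0.0003833688091842147 goal (12,0,0)
scene cover [552.613 215.451  -0.206] deg [550.744 213.254  -0.18 ]
[ 1.16   0.45  -0.496 -0.478  0.865  4.138 -8.135 -7.727]
cover in deg [np.float64(1.4448830407816848), np.float64(2.496758370996522)] -0.02527019814348877 goal (12,0,0)
```

```bash
sed -i 's/,(-80,-58,zt)\],np.array(\[(274/],np.array([(274/; s/,(346.5,258.1)\])/])/' fit2.py; python3 fit2.py | tail -3
```

```text
scene cover [551.409 210.907  -0.162] deg [550.744 213.254  -0.18 ]
[-0.008  0.502  0.401 -1.634 -0.416  0.654]
cover in deg [np.float64(1.075767734258979), np.float64(-2.1896557633278793)] 0.01842542187402854 goal (12,0,0)
```

Run:
```python
from h import *
x,y=562.2,209.9
arm.move_straight([x,y,130],velocity=80); arm.sleep(.2); pr("pre")
a=read_camera("top"); cv2.imwrite("pics/t5.png",a); cv2.imwrite("pics/s5.png",read_camera("scene"))
print(arm.move_straight([x,y,110.5],velocity=25,until_force=6)); pr("down")
```

```text
pre t8.8 [562.328 209.977 130.352] yaw2.965 F [-0.153 -0.24  -2.556] Mz0.04 op8.9 ff68.4
True
down t9.6 [561.985 209.817 111.832] yaw2.965 F [1.105 0.359 3.994] Mz-0.05 op8.3 ff69.2
```

Run:
```python
from h import *
o=arm.get_obs()["position"]; u=np.array([np.cos(-.176),np.sin(-.176),0])
g=o+23*u; g[2]=112.3
print(arm.move_straight(g,velocity=30,until_force=14)); pr("slid")
n=arm.get_obs()["position"]; print("slide",(n-o)@u,(n-o)@[-u[1],u[0],0])
cv2.imwrite("pics/t6.png",read_camera("top")); cv2.imwrite("pics/s6.png",read_camera("scene"))
```

```text
True
slid t10.3 [582.087 206.134 111.843] yaw2.964 F [-1.555  0.659  3.136] Mz-0.04 op8.2 ff69.4
slide 20.436319586376843 -0.10652144216114706
```

Run:
```python
from h import *
o=arm.get_obs()["position"]; u=np.array([np.cos(-.176),np.sin(-.176),0])
g=o+5*u; g[2]=112.0
print(arm.move_straight(g,velocity=20,until_force=18)); pr("push"); print((arm.get_obs()["position"]-o)@u)
jaws.command_gripper(35); p=arm.get_obs()["position"]; pr("open")
arm.move_straight([p[0],p[1],200],velocity=150)
arm.reach([509,-3,180],down(-.257-np.pi/2)); pr("over key")
cv2.imwrite("pics/t7.png",read_camera("top")); cv2.imwrite("pics/s7.png",read_camera("scene"))
from crop import crop
a=crop("pics/t7.png",150,130,250,255,4.6); b=crop("pics/s7.png",255,245,392,345,2.4)
im=np.zeros((max(len(a),len(b)),a.shape[1]+b.shape[1],3),np.uint8); im[:len(a),:a.shape[1]]=a; im[:len(b),a.shape[1]:]=b
cv2.imwrite("pics/h7.png",im); print(im.shape)
```

```text
True
push t10.6 [582.058 206.091 111.836] yaw2.965 F [-2.834  1.482  3.517] Mz-0.05 op8.9 ff69.6
-0.010533068204483848
open t11.0 [581.893 206.003 111.395] yaw2.965 F [ 0.266  0.409 -0.351] Mz-0.03 op34.7 ff0.0
over key t13.3 [509.009  -2.796 179.689] yaw-1.828 F [0.442 0.399 0.481] Mz0.04 op35.0 ff0.0
(575, 789, 3)
```

View pics/h7.png

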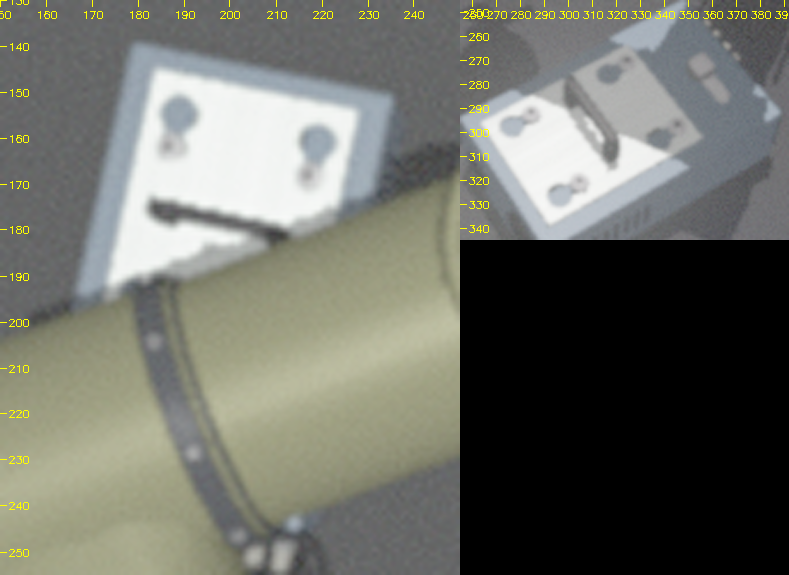

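The cover is home: all four screws sit in the slots, clear of the round openings. Next I'll grip the key at its bar and hover it above the lock head.

Run:
```python
from h import *
x,y=510,-3.3; Y=-.257-np.pi/2; q=down(Y)
arm.move_straight([x,y,81.5],q,velocity=100,until_force=8); pr("low")
jaws.command_gripper(0,25); pr("g1"); jaws.command_gripper(0,90); pr("g2")
arm.move_straight([x,y,260],velocity=150); pr("up")
q=down(-.21-np.pi/2)
arm.reach([461.9,227.4,230],q); 
arm.move_straight([461.9,227.4,203],velocity=100); arm.sleep(.3); pr("over lock")
cv2.imwrite("pics/t8.png",read_camera("top")); cv2.imwrite("pics/s8.png",read_camera("scene"))
from crop import crop
a=crop("pics/t8.png",150,190,240,260,4.3); b=crop("pics/s8.png",310,200,400,300,4.5)
im=np.zeros((max(len(a),len(b)),a.shape[1]+b.shape[1],3),np.uint8); im[:len(a),:a.shape[1]]=a; im[:len(b),a.shape[1]:]=b
cv2.imwrite("pics/h8.png",im); print(im.shape)
```

```text
low t14.5 [510.493  -3.25   82.371] yaw-1.828 F [-0.646 -1.01   0.133] Mz0.00 op35.0 ff0.0
g1 t14.8 [510.453  -3.028  82.212] yaw-1.828 F [-0.34   1.468  2.399] Mz0.02 op11.5 ff29.2
g2 t15.1 [510.554  -3.122  82.319] yaw-1.828 F [0.061 1.618 5.917] Mz-0.02 op10.7 ff88.4
up t16.4 [509.623  -3.253 258.724] yaw-1.828 F [-0.148  1.082 -1.8  ] Mz0.03 op10.6 ff87.7
over lock t18.1 [462.085 227.468 203.576] yaw-1.781 F [-0.509 -0.571 -2.021] Mz-0.06 op10.1 ff87.7
(450, 792, 3)
```

View pics/h8.png

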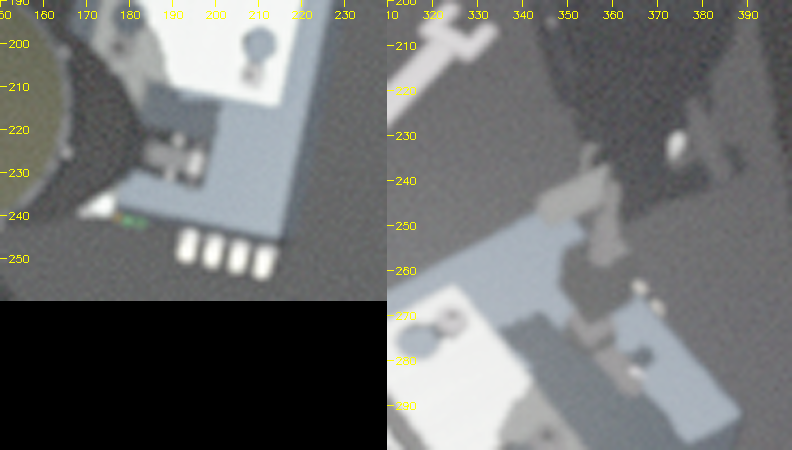

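Run:
```python
from h import *
p=np.array([462.085,227.468,-.21]); z=203.6-82.3
pts=dict(low=(0,0,z),sock=(0,0,z+9),end=(39,0,z+93),)
for k,v in pts.items(): print(k,proj("scene",place(p,v)),proj("top",place(p,v)))
c=proj("scene",place(p,[(a,b,h) for a in(-13.3,13.3) for b in(-13.3,13.3) for h in(z,z+18)])); print("socket u range",c.min(0),c.max(0))
L=[461.9,227.4,-.21]
c=proj("scene",place(L,[(a,b,h) for a in(-8,8) for b in(-8,8) for h in(92,100)])); print("head u range",c.min(0),c.max(0))
c=proj("scene",place(p,[(39,b,h) for b in(-6,6) for h in(z+86,z+100)])); print("bar end range",c.min(0),c.max(0))
```

```text
low [[355.674 265.197]] [[185.687 224.596]]
sock [[356.079 262.869]] [[184.894 224.429]]
end [[344.218 247.406]] [[181.051 206.139]]
socket u range [347.175 253.591] [365.154 272.232]
head u range [349.415 266.393] [359.829 276.679]
bar end range [342.281 243.257] [346.189 251.538]
```

The view shows the socket spanning u≈348–365 and the lock head spanning u≈350–361. Both sit about 0.8 px from the prediction, so they line up. I'll lower the key now.

Run:
```python
from h import *
print(arm.move_straight([461.9,227.4,173.5],velocity=25,until_force=7)); pr("down")
```

```text
False
down t19.5 [462.11  227.436 174.253] yaw-1.781 F [-1.547 -0.535  2.471] Mz0.01 op10.4 ff88.5
```

Run:
```python
from h import *
P=[461.9,227.4,173.8]
for y in (-2.2,-2.6,-3.0,-3.25,-3.35,-3.42,-3.48,-3.54):
    arm.reach(P,down(y)); pr("turn %.2f"%y)
    o=arm.get_obs()
    if abs(o["ft_torque"][2])>.8: print("stop"); break
```

```text
turn -2.20 t20.0 [461.985 227.979 174.327] yaw-2.196 F [-2.544  1.152  4.003] Mz-0.05 op10.5 ff88.6
turn -2.60 t20.4 [462.079 227.895 174.303] yaw-2.595 F [-2.524  3.295  5.214] Mz-0.04 op10.7 ff88.7
turn -3.00 t20.9 [462.116 227.991 174.264] yaw-2.995 F [-1.524  3.54   5.466] Mz-0.03 op10.3 ff88.7
turn -3.25 t21.2 [462.203 227.948 174.269] yaw3.040 F [-2.894  3.362  5.178] Mz-0.01 op10.3 ff88.7
turn -3.35 t21.5 [462.205 227.974 174.283] yaw2.940 F [-1.058  4.461  5.142] Mz-0.04 op10.2 ff88.7
turn -3.42 t21.8 [462.23  227.988 174.278] yaw2.871 F [-1.125  3.591  4.146] Mz0.06 op10.1 ff88.7
turn -3.48 t22.0 [462.24  227.96  174.253] yaw2.810 F [-1.662  4.265  5.118] Mz-0.03 op10.4 ff88.7
turn -3.54 t22.2 [462.253 228.052 174.289] yaw2.750 F [-1.238  4.533  6.235] Mz0.05 op10.3 ff88.7
```

Run:
```python
from h import *
P=[461.9,227.4,173.8]
for y in (-3.6,-3.66,-3.72,-3.78):
    arm.reach(P,down(y)); arm.sleep(.1); M=np.mean([arm.get_obs()["ft_torque"][2]]); pr("turn %.2f"%y)
    if abs(M)>.4: print("stop"); break
```

```text
turn -3.60 t22.6 [462.242 228.03  174.267] yaw2.690 F [-0.558  3.666  5.155] Mz0.20 op10.2 ff88.7
turn -3.66 t22.9 [462.255 228.061 174.264] yaw2.631 F [-1.216  4.676  4.811] Mz0.39 op10.5 ff88.8
turn -3.72 t23.3 [462.273 228.002 174.269] yaw2.571 F [-0.672  4.542  5.519] Mz0.48 op10.8 ff88.8
stop
```

Run:
```python
from h import *
P=[461.9,227.4,173.8]
arm.reach(P,down(-3.50)); arm.sleep(.1); pr("relieve")
print(arm.move_straight([461.9,227.4,260],velocity=60,until_force=15)); pr("lift")
cv2.imwrite("pics/s9.png",read_camera("scene"))
q=down(-1.828)
arm.reach([510,-3.3,200],q); arm.move_straight([510,-3.3,100],velocity=120)
print(arm.move_straight([510,-3.3,80.5],velocity=20,until_force=5)); pr("set")
```

```text
relieve t23.7 [462.233 227.869 174.274] yaw2.790 F [-1.312  5.226  5.109] Mz0.06 op10.4 ff88.7
True
lift t24.1 [461.493 228.544 175.69 ] yaw2.787 F [0.673 2.492 1.746] Mz0.09 op10.2 ff89.2
True
set t27.9 [510.216  -3.498  81.716] yaw-1.828 F [-1.012 -0.289  4.38 ] Mz-0.01 op10.3 ff89.8
```

The lift stopped early on a force transient, so the key left the head during the joint move. I'll check the lock and key before releasing.

Run:
```python
from h import *
from crop import crop
cv2.imwrite("pics/s10.png",read_camera("scene")); cv2.imwrite("pics/t10.png",read_camera("top"))
cv2.imwrite("pics/h10.png",crop("pics/s10.png",230,205,395,330,4.7))
pr()
```

```text
t28.0 [510.199  -3.493  81.683] yaw-1.828 F [0.328 0.039 4.625] Mz0.06 op10.2 ff90.0
```

View pics/h10.png

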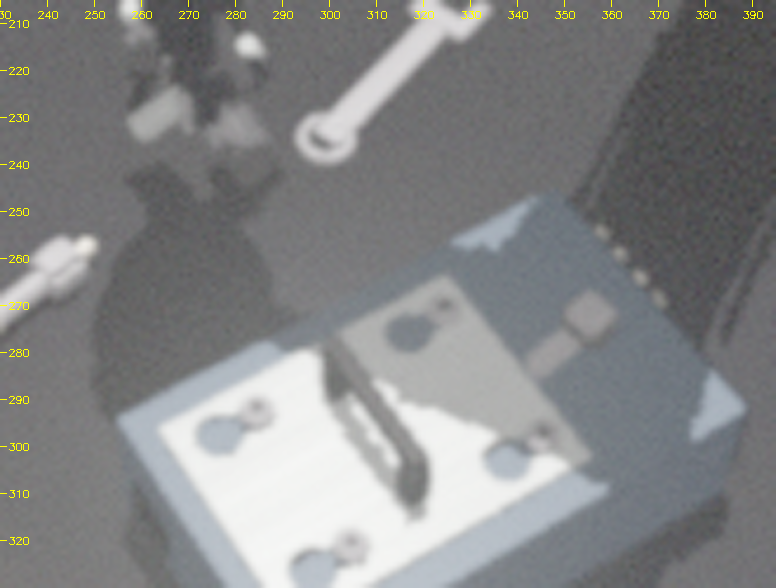

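Run:
```python
from h import *
K=[510.2,-3.5,-.257]
for k,v in dict(end1=(39,0,93),end2=(-39,0,93),top=(0,0,93),sock_top=(0,0,18),low=(0,0,0)).items(): print(k,proj("scene",place(K,v)),proj("top",place(K,v)))
for l in(1.571,1.4,1.25,1.1):
    print(l,proj("scene",place([461.9,227.4,-.176-l],[(0,40,90),(6,40,90),(-6,40,90),(0,0,104)])).ravel())
# sharpness of key in the scene, enhanced numeric sketch
im=cv2.imread("pics/s10.png",0)[218:256:2,250:296:2]; print(im)
```

```text
end1 [[255.882 229.64 ]] [[283.151 194.319]]
end2 [[284.98  217.977]] [[274.562 223.502]]
top [[270.571 223.753]] [[278.865 208.882]]
sock_top [[271.625 242.298]] [[278.908 211.144]]
low [[271.864 246.496]] [[278.917 211.644]]
1.571 [339.74  281.151 338.153 279.183 341.337 283.132 354.945 269.523]
1.4 [341.769 283.278 339.816 281.536 343.732 285.029 354.945 269.523]
1.25 [343.868 284.905 341.641 283.408 346.106 286.408 354.945 269.523]
1.1 [346.218 286.266 343.766 285.052 348.679 287.485 354.945 269.523]
[[ 60  60  64  61  57  57  60  70  58  35  41  42  46  61  65  69  66  49
   63  63  63  66  63]
 [ 61  60  62  62  46  51  49  66  52  41  42  42  55  54  56  67  67  50
   46  59  65  61  60]
 [ 63  59  61  64  56  39  52  71  55  46  42  37  41  44  50  63  63  51
   56  62  62  65  61]
 [ 62  61  65  65  48  40  60  86 110  80  52  41  39  41  44  53  55  56
   60  65  64  63  64]
 [ 61  64  62  61  46  55  93 126 125 106  83  40  40  46  58  67  64  64
   67  62  64  61  67]
 [ 65  62  67  64  67 110 126 134 129 112  88  47  38  58  90  94  92  68
   61  64  62  65  63]
 [ 65  6
[... 553 characters left out ...]
 61  56  65  70  69]
 [ 68  64  63  57  48  48  43  50  46  62  66  65  56  48  48  60  61  62
   56  49  59  70  67]
 [ 63  65  65  60  49  46  47  49  46  49  56  65  68  45  47  52  57  53
   52  59  68  70  72]
 [ 61  68  67  67  60  51  45  49  43  44  48  64  63  52  44  50  50  53
   56  70  71  68  69]
 [ 66  69  70  66  66  61  46  47  46  49  51  54  52  48  47  48  53  54
   66  70  69  66  70]
 [ 67  65  66  67  67  63  47  51  49  49  51  51  56  50  48  47  52  58
   69  72  71  71  69]
 [ 66  68  64  69  68  67  49  47  46  49  51  49  52  50  50  55  66  68
   73  71  73  73  73]
 [ 73  67  63  64  66  52  53  51  49  48  49  54  51  47  52  55  69  72
   71  72  72  74  76]]
```

The tongue points at the cover, so the lock is turned. The key, though, swung about 0.3 rad in the grip: its socket shows at (281,231) instead of (272,241). The contact height (81.7) also fits a tilt of about 0.29. I'll tilt the tool to bring the key upright, and check it numerically since the picture budget is used up.

```bash
cat >> h.py <<'E'
KY=-.257; G0=np.array([510.2,-3.5])
def keypose(th,zg,g=G0):
    "grasp point at g,zg with the tool tilted by th about the key's y so that a key swung by th stands upright"
    r=R.from_rotvec(-th*np.array([-np.sin(KY),np.cos(KY),0]))*R.from_quat(down(-1.828))
    return np.r_[g,zg]+11*r.as_matrix()[:,2], r.as_quat()
E
python3 - <<'E'
from h import *
for th in(.2,.3,.4): print(th,arm.inverse_kinematics(*keypose(th,120)))
arm.move_straight([510.2,-3.5,110],velocity=80)
p,q=keypose(.3,121); arm.move_straight(p,q,velocity=60); arm.sleep(.3); pr()
a=read_camera("scene"); cv2.imwrite("pics/s11.png",a)
K=[510.2,-3.5,-.257]
for z in (0,28): print([proj("scene",place(K,(x,0,z+d))).ravel() for x,d in((0,0),(0,18),(39,93),(-39,93))])
o=cv2.imread("pics/scene0.png",0)
print(o[222:256:2,254:296:2]); print(cv2.cvtColor(a,6)[208:250:2,254:296:2])
E
```

```text
0.2 [ 0.479 -0.364 -0.572  0.143 -1.217  0.795]
0.3 [ 0.527 -0.458 -0.684  0.232 -1.14   0.711]
0.4 [ 0.574 -0.553 -0.8    0.334 -1.07   0.616]
 t29.2 [513.769  -4.488 110.495] yaw-1.829 F [ 0.501 -0.689 -1.642] Mz-0.01 op10.2 ff88.9
[array([271.864, 246.496]), array([271.625, 242.298]), array([255.882, 229.64 ]), array([284.98 , 217.977])]
[array([271.49 , 239.926]), array([271.243, 235.579]), array([255.183, 222.282]), array([284.828, 210.548])]
[[ 67  67  57  54  66 109 159 202 216 218 213 194 162 140 126 109  76  63
   64  62  69]
 [ 67  71  90 139 186 212 221 219 200 165 146 127 112  93  73  66  65  66
   69  62  66]
 [ 75 170 206 219 220 209 184 153 136 122 101  85  69  68  64  64  63  65
   63  61  63]
 [ 69 178 210 194 162 139 124 112 112 106  69  63  67  66  67  68  64  63
   68  64  68]
 [ 72 117 143 129 112  95  79  79 103 104  78  67  67  64  64  65  65  66
   66  68 109]
 [ 69  77  97  81  72  71  66  74 103 106  76  65  63  63  68  68  65  69
   59  81 161]
 [ 67  68  72  66  66  65  67  72 102 109  94  69  68  68  65  67  64  66
   67  95 169]
 [ 69  70  64  68  67  72
[... 2035 characters left out ...]
3  66  66  64  66  59  61  66  59  63  64  65  67  69  68  72
   68  96 170]
 [ 67  63  67  67  67  69  68  62  60  69  66  61  65  68  67  69  67  69
   67  80 153]
 [ 66  66  69  67  69  66  66  63  59  63  62  65  63  65  70  71  69  73
   73  73  93]
 [ 68  65  71  66  68  63  49  51  60  61  62  64  68  68  71  71  71  74
   70  70  73]
 [ 64  67  68  67  64  52  48  50  48  62  56  50  61  69  71  68  72  68
   74  69  73]
 [ 64  62  64  68  68  45  49  47  49  49  52  53  57  70  73  71  74  70
   76  71  72]
 [ 68  69  72  70  67  55  50  50  47  48  53  51  55  61  60  61  58  59
   62  60  69]
 [ 68  67  68  69  67  60  49  49  53  55  52  54  55  53  56  53  57  53
   59  58  59]]
```

Run:
```python
from h import *
th=.34
arm.move_straight(*keypose(th,110),velocity=60)
print(arm.move_straight(keypose(th,91)[0],velocity=15,until_force=4)); pr("touch")
o=arm.get_obs(); g=o["position"]-11*R.from_quat(o["ee_rot"]).as_matrix()[:,2]; print("grasp pt",g)
jaws.command_gripper(5,20); pr("soft")
print(arm.move_straight(keypose(th,g[2]-2)[0],velocity=10,until_force=8)); pr("press")
o=arm.get_obs(); g=o["position"]-11*R.from_quat(o["ee_rot"]).as_matrix()[:,2]; print("grasp pt",g)
```

```text
True
touch t30.5 [513.905  -4.537  85.586] yaw-1.828 F [-0.885 -0.628  3.328] Mz-0.00 op10.2 ff89.8
grasp pt [510.351  -3.6    95.954]
soft t30.8 [513.856  -4.5    85.563] yaw-1.828 F [-1.453  0.83   5.594] Mz-0.06 op10.4 ff89.9
False
press t31.0 [514.56   -4.422  85.558] yaw-1.828 F [-3.921 -0.863  8.914] Mz-0.13 op10.8 ff90.8
grasp pt [511.006  -3.48   95.925]
```

Run:
```python
from h import *
def gp():
    o=arm.get_obs(); return o["position"]-11*R.from_quat(o["ee_rot"]).as_matrix()[:,2]
for th in(.39,.44):
    arm.move_straight(*keypose(th,101),velocity=40)
    arm.move_straight(keypose(th,91)[0],velocity=12,until_force=4); pr("touch"); print(th,gp())
```

```text
touch t31.9 [514.475  -4.678  85.632] yaw-1.828 F [-0.987  1.228  3.392] Mz-0.06 op10.1 ff89.7
0.39 [510.426  -3.611  95.804]
touch t32.7 [515.052  -4.755  86.224] yaw-1.828 F [ 0.01  -0.173  4.787] Mz0.01 op10.5 ff89.8
0.44 [510.513  -3.561  96.173]
```

Run:
```python
from h import *
th=.383
arm.move_straight(*keypose(th,100),velocity=40)
arm.move_straight(keypose(th,91)[0],velocity=12,until_force=4); pr("touch")
jaws.command_gripper(14); arm.sleep(.2); pr("loose"); jaws.command_gripper(34); pr("open")
p=arm.get_obs()["position"]; g=[510.2,-3.5]
arm.move_straight([p[0]-15,p[1]+4,p[2]+60],velocity=100); 
arm.reach([420,-250,330],down(-1.828)); arm.sleep(.2); pr("away")
a=read_camera("scene"); cv2.imwrite("pics/s12.png",a); b=read_camera("top"); cv2.imwrite("pics/t12.png",b)
o=cv2.imread("pics/scene0.png",0); n=cv2.cvtColor(a,6)
print(n[216:250:2,252:294:2])
ot=cv2.imread("pics/top0.png",0); nt=cv2.cvtColor(b,6)
for im in(ot,nt):
    m=(im[188:230,266:292]>150).astype(np.uint8); v,u=np.nonzero(m); print("top bar",len(u),cv2.fitEllipse(np.c_[u+266,v+188].astype(np.float32)))
for im in(o,n):
    m=(im[210:250,245:292]>150); v,u=np.nonzero(m); print("scene bar",len(u),cv2.minAreaRect(np.c_[u+245,v+210].astype(np.float32)))
```

```text
touch t33.5 [514.102  -4.683  85.594] yaw-1.828 F [-0.787  0.33   4.137] Mz0.02 op10.6 ff89.7
loose t33.9 [513.237  -4.943  83.985] yaw-1.828 F [-0.559  0.488  0.319] Mz-0.05 op14.0 ff0.1
open t34.2 [513.373  -4.854  84.25 ] yaw-1.828 F [ 0.772  0.123 -0.381] Mz-0.00 op34.3 ff0.0
away t36.4 [ 420.153 -249.157  329.434] yaw-1.826 F [ 0.693 -0.24   0.012] Mz-0.03 op34.1 ff0.0
[[ 53  62  62  58  62  61  54  60  62  62  68  80 105 121 128 128 121  72
   62  62  66]
 [ 56  62  62  60  61  60  58  63  75  92 117 123 130 129 127 128 117  73
   61  63  59]
 [ 37  54  57  48  54  58  80 108 121 127 129 128 128 125 119 107  79  65
   60  60  66]
 [ 42  43  63  69  86 114 125 129 130 129 129 123 119  95  75  65  59  63
   60  61  67]
 [ 35  51 107 121 127 132 131 127 126 121 112  86  68  63  63  64  65  63
   69  63  61]
 [ 42  57 120 126 129 126 123 117 102 109 100  67  65  64  60  64  64  64
   65  67  62]
 [ 38  49 106 120 116 106  78  70  80 105 100  67  65  62  64  60  66  65
   63  64  65]
 [ 42  49  56  77  61  53  62  64  77 106 102  71  64  63  61  67  69  63
   61  66  69]
 [ 40  43  
[... 486 characters left out ...]
2  66  69  72  66  67
   61  54  46]
 [ 40  43  44  44  37  50  44  59  59  60  64  64  63  65  67  60  57  52
   56  56  53]
 [ 46  46  43  44  45  45  47  47  59  61  65  65  64  62  54  54  50  55
   53  55  53]
 [ 40  43  45  46  50  47  47  45  57  62  60  56  54  49  53  51  52  53
   54  53  55]]
top bar 157 ((278.8608093261719, 208.49203491210938), (4.8495564460754395, 28.840938568115234), 17.696250915527344)Traceback (most recent call last):
  File "<stdin>", line 14, in <module>
cv2.error: OpenCV(4.12.0) /io/opencv/modules/imgproc/src/shapedescr.cpp:361: error: (-201:Incorrect size of input array) There should be at least 5 points to fit the ellipse in function 'fitEllipseNoDirect'
```

Run:
```python
from h import *
arm.set_joints([-0.891,0.04,0.085,0,-1.615,-0.334]); arm.sleep(.2); pr("start")
S=read_camera("scene");T=read_camera("top"); cv2.imwrite("pics/s13.png",S); cv2.imwrite("pics/t13.png",T)
n=cv2.cvtColor(S,6);nt=cv2.cvtColor(T,6);o=cv2.imread("pics/scene0.png",0);ot=cv2.imread("pics/top0.png",0)
for k,im in(("o",ot),("n",nt)):
    v,u=np.nonzero(im[188:230,266:292]>150); print(k,"top bar",len(u),cv2.fitEllipse(np.c_[u+266,v+188].astype(np.float32)))
for k,im in(("o",o),("n",n)):
    v,u=np.nonzero(im[210:232,245:292]>150); print(k,"scene bar",len(u),cv2.fitEllipse(np.c_[u+245,v+210].astype(np.float32)))
print(n[226:246:2,258:284:2])
# deck rectified in the degasser frame around the lock, z=90, 1 px = 2 mm; rows: x from -40 down to -110, cols: y from +50 to -30
D={"top":[548.81,210.28,-.175],"scene":[550.74,213.25,-.18]}
X=np.arange(-42,-112,-4);Y=np.arange(48,-36,-4)
for c,im in(("top",nt),("scene",n),):
    P=proj(c,place(D[c],[(x,y,90) for x in X for y in Y])).astype(np.float32).reshape(len(X),len(Y),2)
    print(c);print(cv2.remap(im,P[...,0],P[...,1],cv2.INTER_LINEAR))
```

```text
start t38.2 [ 204.405 -564.28   239.824] yaw1.918 F [ 0.338 -0.469  0.149] Mz-0.04 op33.9 ff0.0
o top bar 157 ((278.8608093261719, 208.49203491210938), (4.8495564460754395, 28.840938568115234), 17.696250915527344)
n top bar 154 ((281.11431884765625, 210.39468383789062), (4.87245512008667, 28.57723617553711), 16.105195999145508)
o scene bar 144 ((270.6637268066406, 222.57418823242188), (4.448761463165283, 29.66118049621582), 69.53663635253906)
n scene bar 142 ((269.9172668457031, 220.4394989013672), (4.3723835945129395, 29.263824462890625), 68.46803283691406)
[[207 183 151 127 117 101 108 101  70  66  68  68  68]
 [136 124 109  85  74  80 105 102  70  67  65  67  68]
 [ 86  76  68  62  65  80 106 102  74  66  67  65  66]
 [ 68  67  68  67  65  78 106 106  90  71  66  70  65]
 [ 68  66  69  68  85 100 109 106 106  79  68  67  70]
 [ 66  70  70  73 107 107 107 108 109  93  70  68  71]
 [ 66  71  73  69  96 103  93  96  82  68  68  70  70]
 [ 68  67  66  67  69  79  64  68  66  67  64  70  70]
 [ 69  66  69  65  62  61  64  70  64  67  67  72  71]
 [ 67  67  70  73  61  65  68  63  70  7
[... 2531 characters left out ...]
5 147 145 146 145 145 140 111 100 120 128 120 134 139 142 144
  143 142 143]
 [145 144 145 145 147 146 145 145 129 100 101 138 163 171 168 151 141 143
  143 142 142]
 [144 143 144 143 146 144 145 143 125  96 111 163 191 187 179 165 142 141
  141 142 142]
 [145 144 145 143 144 145 143 142 136 109 116 168 184 189 190 181 153 141
  142 138 140]
 [143 142 143 143 143 144 143 142 142 131 116 151 175 181 194 190 162 143
  141 140 141]
 [143 143 142 143 143 144 144 142 142 141 137 143 163 168 181 180 158 143
  140 139 140]
 [145 143 143 143 143 141 140 141 141 142 143 143 148 147 150 149 144 141
  138 141 139]
 [142 143 142 141 141 142 141 141 141 141 140 140 141 141 141 142 140 139
  139 141 141]]
```

Checked numerically from the start pose:
- **Lock:** the tongue lies about 0.1 rad short of +x, so the lock is at about 1.47 rad.
- **Cover:** its edge is at x≈-48 mm in the degasser frame, as it must be when home.
- **Key:** the bar and socket match the original upright key, shifted about 7 mm.

I'm handing in.

```bash
python3 -c "
from station import arm
print(arm.close_job())"
```

```text
the job is handed in; nothing more can be done
None
```

I handed the job in at about 38 s, and no verdict came back. By my measurements the cover is home under the four heads, the lock is at about 1.47 rad (1.31 needed), and the key stands upright and released about 7 mm from its original spot.

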